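# Switch on the hotplate under the grill pan

## Robot

A 7-joint arm with a two-finger parallel gripper is mounted at the origin on the work surface. World frame = base frame: x ahead of the robot, y to its left, z up, the work surface at z = 0. Lengths are in mm, angles in rad, forces in N, time in s.
With the tool pointing down it reaches from about 400 to 900 mm from the base axis. Payload 5.5 kg.
Tool frame: the origin (TCP) lies between the finger pads; the fingertips stand 25 mm ahead of it and the grasp point (between the pads) lies 6 mm ahead of it (arm.nose_length is the distance from the TCP to the fingertips, in mm); z points along the fingers, y is the line along which they close (so a half turn about z gives the same grasp; the last joint's range is limited). The gripper opens to 92 mm and grips with 3 to 60 N. Pads are 19 mm wide; open, the fingers measure 130 mm over their backs; the gripper's body (75 mm by 190 mm) begins 47 mm behind the grasp point.
Start: joints at [1.594, 0.501, -0.427, 1.55, 0.221, 1.138, -0.21], TCP at [154.415, -631.392, 223.529] pointing down, gripper open.
Joint ranges: [-2.88, 2.88], [-0.31, 2.03], [-1.54, 1.56], [0.2, 2.42], [-1.41, 4.55], [0.19, 2.02], [-2.57, 2.57]. Speed limits (rad/s): [2.57, 2.57, 3.14, 3.14, 3.14, 3.14, 3.14].

## Interface

Orientations are given as a unit quaternion [x, y, z, w].
In Python, from workcell import arm gives the robot as it stands.
- The arm moves only by the tool apply_moves, never from a script. Its argument "deltas" is a list of rows, each a list of 6 numbers: the shift along the tool's x, y, z in cm, then the turn, a rotation vector about the tool's x, y, z in rad. In form: [[dx, dy, dz, rx, ry, rz], ...]. A call has 1 to 12 rows; each row is the pose to reach, as a shift and turn from the pose commanded when the call began, along the tool's axes at that moment; what a row does not reach only later rows make up. A row lasts 1/12 s, in which the tool goes at most 41.7 mm and 7.16 degrees, less where a joint would pass 70% of its speed; a pose out of reach is approached as far as the arm can. A call with a gripper value outside its range is refused whole. "claw" is the opening, from 0 (shut) to 1 (fully open), set as the call begins (left out, the last holds). The fingers move at their own pace and stop on an object; the grip force is fixed at half the most. Time passes only in rows, so rows that repeat a pose let the fingers close. It gives the time, the measured TCP pose, the force, the opening and the grip force at its end, in the units of the state.
- arm.state(): the state, without advancing time (a new reading comes with each control period).
- arm.grab_frame(name): name is "side" or "top"; returns a dict with "img" (384x512x3 uint8, red, green, blue), "mtx" (3x3 intrinsics, pixels), "R" (3x3) and "t" (3): a world point X has camera coordinates R X + t. Camera axes: x right, y down, z forward; pixel columns grow to the right and rows downward; lengths in mm; the calibration is good to about 2 mm. A picture is of the moment at which its call begins. There is no depth.
- arm.hand_in(): hands the job in; it is judged then, once.
Trained networks look in a picture, given as the dict that the camera call returned (one of the last four; its "shot" number tells which), for a name from the list of things; names that differ only in an ending like _2 or _b are one class to them, and where a whole thing is asked for, a point or a joint stands for the part that bears it (a point fixed in the world has none). Each returns a list of dicts, best first, with "score" (0 to 1); they miss things now and then, are a little off and sometimes report something else, mostly with a low value. They report only what shows in the picture. A call takes as long as a camera call. They do not tell look-alikes from the thing itself.
- arm.find_in(picture, query): "at" ([x, y, z] in mm, in world coordinates, good to about 4 mm: the middle of the surface that is visible of it).
- arm.cut_out(picture, query): "mask" (384x512 bool, what is visible of it).
The state is a dict: "time_s": time; "joint_positions": joint angles; "joint_velocities": joint speeds; "joint_torque": joint torques, N m; "tcp_pos": TCP position; "ee_rot": TCP orientation; "wrist_force": force on the tool from outside, world axes, zero at the start; "torque": the same for the moment, N m; "finger_gap": opening from 0.0 (shut) to 1.0 (fully open); "grip_force": force on a finger pad.
Only numpy, scipy, OpenCV 4.12 (cv2) and the standard library are available. Lean on these libraries where they do the work, as an engineer would, in place of code of your own. Each camera call takes 0.05 s, during which the arm holds its last target. There are 200 camera calls.

## Task

Get the ribbed grill pan heating: push the hotplate's spill tray fully home, then switch the mains rocker on by pressing its raised far half until it tips over, and last press the steel button of the zone that the ribbed pan stands on all the way in and let it spring back. Just push and press, lifting nothing: leave the pans and the other things on the shelf where they are and the heat dials as they are set, do not shove the hotplate out of place, and do not press the other zone's button.

Things in the scene. Friction and masses are not known exactly. Their poses are not given: they have to be found in the camera images.
- hob: Two-zone electric hotplate: loose 9 kg steel box, 300 mm deep, 520 wide, deck 89 mm high. Origin: centre of its underside, on the shelf. Its x points from front to back (away from the robot), y to its left seen from the robot, z up; yaw within 0.2 rad. Front control panel: slopes up 12 degrees from 71 mm height at x = -150 mm to 89 at x = -65 (normal -0.208, 0, 0.978).
- zone_left (a point): Centre of the top of the left round hotplate (162 mm across), 97 mm above the shelf; the left button switches this zone
- zone_right (a point): The same of the right round hotplate; the right button switches this zone
- spill_tray (a joint): How far the spill tray under the control panel stands out of the hotplate, m: 0 is fully home, up to 0.12; it starts 0.020 to 0.045 out. It slides along the hob's x axis, with about 2 N of friction, to a firm stop at 0, and stays where it is left
- tray_bar (a point): Middle of the outer (robot-side) face of the spill tray's pull bar: a level steel bar 130 mm long and 10 mm thick along the hob's y axis, its axis 34 mm above the shelf, 29 mm in front of the tray's front panel. Moves with the tray
- mains (a joint): Angle of the mains rocker, rad: 0 is off (near half down, far half raised), 0.26 is on (far half down, parallel to the panel). It is stiff: it needs about 2 N square on the far half, up to 5 N pressed straight down, goes as far as it is pressed, to a firm stop at 0.26, and stays where it is left
- mains_far (a point): Middle of the top face of the far half of the mains rocker, a grey paddle in the middle of the panel, 48 mm long up the slope, 28 mm wide, pivoting across the slope at its middle, in a black 64 by 42 mm frame. Off: the far half rises at 15 degrees to the panel and this point is 15 mm above the panel; on: the far half is parallel to the panel, 11 mm above it. Moves with the rocker
- left_button (a joint): How far the left zone's spring button is pushed in, square to the panel, m: 0 is out, 0.005 is fully in; 2 N to start, 4.5 N fully in, springs back
- left_button_top (a point): Plain steel cap, 30 mm across, 12 mm proud of the sloping panel, the left zone's button, 100 mm left of the rocker: centre of the cap's top face. Moves with the cap
- right_button (a joint): The same of the right zone's button
- right_button_top (a point): Plain steel cap, 30 mm across, 12 mm proud of the sloping panel, the right zone's button, 100 mm right of the rocker: centre of the cap's top face. Moves with the cap
- left_dial (a joint): Turn of the left heat dial (black, 42 mm across, 24 mm tall, on the panel 75 mm left of the left button), rad; 0 at the start
- right_dial (a joint): The same of the right heat dial, 75 mm right of the right button
- ribbed_pan: Open square aluminium grill pan with ribs across its floor, 180 by 180 mm, 28 mm high, an ear on two sides (226 mm over the ears), standing on one of the two hotplates, left or right. Origin: centre of its underside
- round_pan: Round smooth aluminium pan, 184 mm across, with a domed lid and black lid knob, 55 mm high in all, 222 mm over its two ears, standing on the other hotplate. Origin: centre of its underside
- canister: Stainless canister with lid and knob, 94 mm across, 126 mm high, on the shelf in front of the hob's right part. Origin: centre of its underside
- trivet: Black silicone trivet, disc 160 mm across and 12 mm high with a tab, on the shelf in front of the hob's left part. Origin: centre of its underside
- pan_stack: Stack of three square aluminium grill pans, 220 by 220 mm, 55 mm high, on the shelf to the right of the canister. Origin: centre of its underside
- skewer_holder: Bamboo cup with skewers, 78 mm across, 150 mm high, skewers to 240 mm, on the shelf to the left of the hob. Origin: centre of its underside
Not all that is in view belongs to the job. Several things look just like the skewer_holder: the one meant starts farthest from the robot's base.

How it is judged:
By the outcome, as a careful person would: the job done as asked, in the order asked, and still so for the second after the job is handed in, with the robot touching nothing.
It also fails if it takes over 46 s, if anything falls off the work surface, if the arm or the gripper's body presses on something with over 40 N, if the wrist force passes 120 N, or if a joint passes its speed limit or range.

## Working session

There is one attempt and no reset: what is moved stays moved. The work goes in short steps, Python scripts to look and compute and a tool call to move; the robot and the scene stay as the last step left them, time stands still between calls to the robot, and variables do not carry over. Pictures are saved under pics/ and viewed, at most 10 in all, crops included, and the job is handed in when it is done.

Besides the shell and the picture viewer there is one more tool, called after "Emit:" as a command line: name --pt "numbers of a row" for each row, then --argument value for the rest. apply_moves: Moves the arm, as the interface text tells. Its arguments: {"type":"object","properties":{"deltas":{"type":"array","items":{"type":"array","items":{"type":"number"}}},"claw":{"type":"number"}},"required":["deltas"]}

```bash
mkdir -p pics; ls
cat > h.py <<'E'
import numpy as np, cv2
from workcell import arm
from scipy.spatial.transform import Rotation as Ro
def px(f,X):
    c=f["R"]@np.array(X,float)+np.array(f["t"]).ravel(); p=np.array(f["mtx"])@c; return p[:2]/p[2]
def tri(fs,ps):
    A=[];b=[]
    for f,p in zip(fs,ps):
        R=np.array(f["R"]);t=np.array(f["t"]).ravel();C=-R.T@t
        d=R.T@np.linalg.solve(np.array(f["mtx"]),[p[0],p[1],1]);d/=np.linalg.norm(d)
        P=np.eye(3)-np.outer(d,d);A.append(P);b.append(P@C)
    X=np.linalg.lstsq(np.vstack(A),np.hstack(b),rcond=None)[0]; return X
def cen(m): 
    ys,xs=np.nonzero(m);return np.array([xs.mean(),ys.mean()])
E
python3 - <<'E'
from h import *
fs={n:arm.grab_frame(n) for n in("side","top")}
for n,f in fs.items(): cv2.imwrite(f"pics/{n}0.png",f["img"][:,:,::-1]); print(n,"C",(-np.array(f["R"]).T@np.array(f["t"]).ravel()).round())
for q in "hob zone_left zone_right tray_bar mains_far left_button_top right_button_top ribbed_pan round_pan canister trivet pan_stack skewer_holder".split():
    for n,f in fs.items():
        print(q,n,[(np.round(d["at"]).astype(int).tolist(),round(d["score"],2),px(f,d["at"]).round().astype(int).tolist()) for d in arm.find_in(f,q)][:4])
s=arm.state();print(s["time_s"],s["tcp_pos"],s["ee_rot"],s["finger_gap"])
print(Ro.from_quat(s["ee_rot"]).as_matrix().round(3))
E
```

```text
pics
side C [  354. -1192.  1438.]
top C [ 286.  -27. 1325.]
hob side [([600, -22, 86], 0.87, [285, 197])]
hob top [([586, 52, 90], 0.6, [228, 169])]
zone_left side [([596, -19, 86], 0.65, [284, 196])]
zone_left top [([586, 48, 86], 0.68, [230, 170])]
zone_right side [([596, -21, 85], 0.8, [284, 196])]
zone_right top [([585, 49, 83], 0.92, [229, 170])]
tray_bar side [([502, 60, 21], 0.75, [257, 195])]
tray_bar top [([499, 74, 21], 0.92, [223, 198])]
mains_far side [([570, 52, 90], 0.61, [274, 183])]
mains_far top [([567, 57, 90], 0.44, [227, 175])]
left_button_top side []
left_button_top top []
right_button_top side [([550, -49, 90], 0.45, [273, 203])]
right_button_top top [([550, -42, 89], 0.62, [256, 179])]
ribbed_pan side [([700, -104, 105], 0.77, [315, 206])]
ribbed_pan top [([689, -102, 97], 0.61, [273, 139])]
round_pan side [([737, 136, 133], 0.92, [311, 155])]
round_pan top [([732, 160, 132], 0.95, [195, 124]), ([385, -156, 113], 0.43, [292, 228]), ([583, 153, 91], 0.27, [198, 170])]
canister side [([393, -187, 100], 0.98, [237, 235])]
canister top [([390, -152, 114], 0.96, [291, 226]), ([501, 73, 19], 0.52, [223, 198])]
trivet side [([448, 282, 8], 0.93, [238, 162])]
trivet top [([451, 285, 3], 0.93, [164, 213]), ([690, -102, 100], 0.55, [273, 138])]
pan_stack side [([482, -570, 54], 0.77, [281, 338])]
pan_stack top [([477, -547, 51], 0.58, [404, 202])]
skewer_holder side [([263, 453, 114], 0.94, [190, 123]), ([379, 450, 104], 0.68, [216, 122]), ([528, 476, 116], 0.64, [248, 113]), ([696, -101, 105], 0.4, [314, 205])]
skewer_holder top [([373, 464, 120], 0.95, [98, 233]), ([262, 467, 118], 0.71, [95, 268]), ([523, 488, 115], 0.69, [95, 187])]
1.4 [ 154.41235556 -631.38568213  223.55750195] [9.92818378e-01 1.19631383e-01 2.51502635e-05 1.45799185e-05] 1.000291998345483
[[ 0.971  0.238  0.   ]
 [ 0.238 -0.971 -0.   ]
 [ 0.     0.    -1.   ]]
```

Run:
```python
import cv2,numpy as np
a=cv2.imread("pics/top0.png")[90:250,130:340];cv2.imwrite("pics/topc.png",cv2.resize(a,(788,600),interpolation=3))
a=cv2.imread("pics/side0.png")[110:270,200:400];cv2.imwrite("pics/sidec.png",cv2.resize(a,(750,600),interpolation=3))
```

```text
(no output)
```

View pics/topc.png

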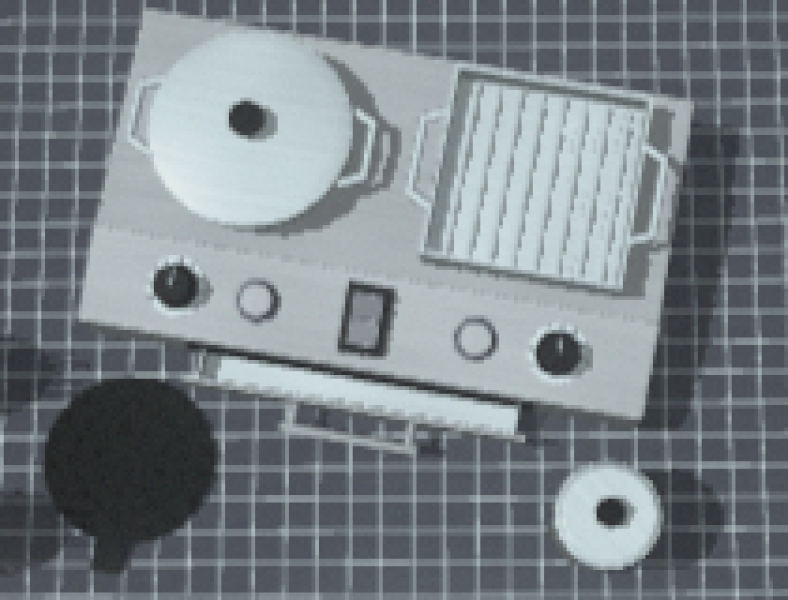

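View pics/sidec.png

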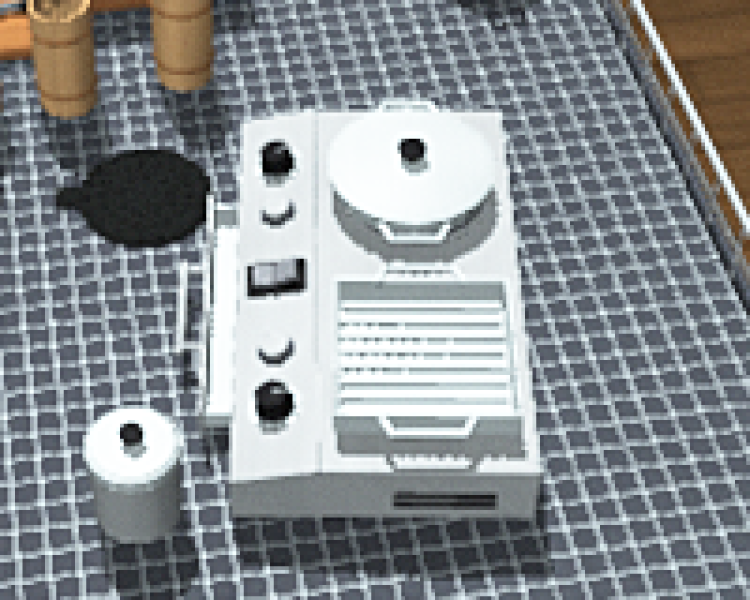

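View pics/side0.png

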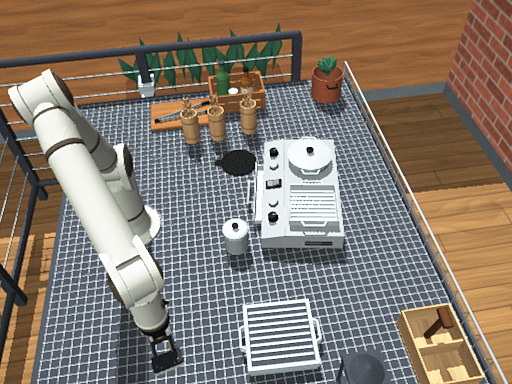

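Top crop: the ribbed pan stands on the right zone at (545,180). The round caps are the left button (258,300) and the right button (475,338), with black dials at (175,285) and (558,352). The rocker is at (366,319) and the tray bar runs (285,430)–(415,450). In the side crop the same right button is at (276,348), between the rocker (276,277) and the right dial (274,400). So the right button is the target.

```bash
cat > fit.py <<'E'
from h import *
from scipy.optimize import least_squares
def T(u,v): return (130+u*210/788,90+v*160/600)
def S(u,v): return (200+u*200/750,110+v*160/600)
def pan(x): return 71+(x+150)*18/85
def fit(top,side,obs):
    fs={"t":top,"s":side}
    def W(p,k):
        x,y,a,xb,xt,=p[:5]
        L={"bl":(150,260,89),"br":(150,-260,89),"fl":(-150,260,71),"fr":(-150,-260,71),
           "lb":(xb-2.5,100,pan(xb)+11.7),"rb":(xb-2.5,-100,pan(xb)+11.7),"mc":(xb-2,0,pan(xb)+9),
           "t1":(xt,65,34),"t2":(xt,-65,34)}[k]
        c,s=np.cos(a),np.sin(a);return np.array([x+c*L[0]-s*L[1],y+s*L[0]+c*L[1],L[2]])
    r=lambda p:np.hstack([px(fs[v],W(p,k))-q for v,k,q in obs])
    o=least_squares(r,[650,30,-.17,-107,-200],loss="soft_l1",x_scale=[10,10,.1,10,10]); return o.x,r(o.x).reshape(-1,2),W
E
python3 - <<'E'
from fit import *
top=arm.grab_frame("top");side=arm.grab_frame("side")
obs=[("t","bl",T(145,10)),("t","br",T(692,98)),("t","fl",T(78,320)),("t","fr",T(641,420)),("t","lb",T(258,300)),("t","rb",T(475,338)),("t","mc",T(366,319)),("t","t1",T(287,430)),("t","t2",T(413,452)),
("s","bl",S(501,112)),("s","br",S(541,476)),("s","fl",S(244,120)),("s","fr",S(232,478)),("s","rb",S(276,345)),("s","lb",S(277,208)),("s","mc",S(276,276)),("s","t1",S(183,265)),("s","t2",S(187,345))]
p,r,W=fit(top,side,obs);print(p.round(3))
for o,e in zip(obs,r):print(o[0],o[1],e.round(1))
for k in("lb","rb","mc","t1","t2","fl","fr"):print(k,W(p,k).round(1))
D={}
for v,k,q in obs:D.setdefault(k,[]).append(q)
for k in D:print("tri",k,tri([top,side],D[k]).round(1))
E
```

```text
[ 6.72726e+02  3.41700e+01 -1.83000e-01 -1.05107e+02 -2.10162e+02]
t bl [-0.1 -1.4]
t br [1.1 0. ]
t fl [ 0.1 -0.5]
t fr [ 0.6 -0.5]
t lb [-0.4 -0.5]
t rb [ 0.3 -0.3]
t mc [ 0.1 -0.4]
t t1 [-1.8 -1.1]
t t2 [ 1.5 -0.4]
s bl [-0.3 -0.7]
s br [ 0.1 -0.7]
s fl [-1.2  0.2]
s fr [-1.2  1.2]
s rb [-0.8 -0.5]
s lb [-0.6 -0.9]
s mc [-0.5 -0.8]
s t1 [-0.3 -0.2]
s t2 [-2.8  2.3]
lb [585.1 152.1  92.2]
rb [548.7 -44.6  92.2]
mc [567.4  53.6  89.5]
t1 [477.9 136.3  34. ]
t2 [454.2   8.5  34. ]
fl [572.5 317.1  71. ]
fr [ 478.  -194.2   71. ]
tri bl [867.9 263.9  82.5]
tri br [ 775.1 -246.2   81.5]
tri fl [574.6 318.3  69.3]
tri fr [ 479.4 -191.8   72.9]
tri lb [586.2 151.7  86.6]
tri rb [550.5 -43.5  86.6]
tri mc [568.4  54.5  83.5]
tri t1 [475.9 129.6  39. ]
tri t2 [459.6  13.9  37.7]
```

```bash
cat > go.py <<'E'
from h import *
import sys
YAW=-0.183
def target(tilt):  # tool x along hob x, z down; tilt leans z toward hob +x
    z=np.array([np.sin(tilt),0,-np.cos(tilt)]);y=np.array([0,-1,0.]);x=np.cross(y,z)
    return Ro.from_euler("z",YAW)*Ro.from_matrix(np.c_[x,y,z])
def delta(P,tilt,s=None):
    s=s or arm.state();R=Ro.from_quat(s["ee_rot"])
    d=R.inv().apply(np.array(P)-s["tcp_pos"])/10;w=(R.inv()*target(tilt)).as_rotvec()
    return np.r_[d,w].round(3).tolist()
if __name__=="__main__":
    a=[float(v) for v in sys.argv[1:]]
    s=arm.state();print(s["time_s"],np.round(s["tcp_pos"],1),np.round(s["wrist_force"],1))
    for i in range(0,len(a),4):print(delta(a[i:i+3],a[i+3]))
E
python3 go.py 430 -250 223 0  422 81 200 0
```

```text
1.5 [ 154.4 -631.4  223.5] [ 0.   0.1 -1. ]
[35.831, -30.5, 0.052, -0.0, -0.0, 0.423]
[42.917, -62.843, 2.354, -0.0, -0.0, 0.423]
```

Emit:
apply_moves --pt "35.8 -30.5 0 0 0 0.423" --pt "35.8 -30.5 0 0 0 0.423" --pt "35.8 -30.5 0 0 0 0.423" --pt "35.8 -30.5 0 0 0 0.423" --pt "35.8 -30.5 0 0 0 0.423" --pt "35.8 -30.5 0 0 0 0.423" --pt "35.8 -30.5 0 0 0 0.423" --pt "35.8 -30.5 0 0 0 0.423" --pt "35.8 -30.5 0 0 0 0.423" --pt "42.9 -62.8 2.3 0 0 0.423" --pt "42.9 -62.8 2.3 0 0 0.423" --pt "42.9 -62.8 2.3 0 0 0.423" --claw 0

```text
time_s: 2.5
tcp_pos: [388.9, -201.3, 216.7]
ee_rot: [0.996, -0.091, 0.0, 0.0]
wrist_force: [0.2, -0.4, -0.3]
finger_gap: 0.175
grip_force: 0.0
```

```bash
python3 go.py 422 81 200 0 422 81 90 0
```

```text
2.5 [ 388.9 -201.3  216.7] [ 0.2 -0.4 -0.3]
[-1.874, -28.367, 1.656, 0.0, -0.001, 0.0]
[-1.881, -28.37, 12.656, 0.0, -0.001, 0.0]
```

Emit:
apply_moves --pt "-1.9 -28.4 1.6 0 0 0" --pt "-1.9 -28.4 1.6 0 0 0" --pt "-1.9 -28.4 1.6 0 0 0" --pt "-1.9 -28.4 1.6 0 0 0" --pt "-1.9 -28.4 1.6 0 0 0" --pt "-1.9 -28.4 1.6 0 0 0" --pt "-1.9 -28.4 1.6 0 0 0" --pt "-1.9 -28.4 12.6 0 0 0" --pt "-1.9 -28.4 12.6 0 0 0" --pt "-1.9 -28.4 12.6 0 0 0" --pt "-1.9 -28.4 12.6 0 0 0" --pt "-1.9 -28.4 12.6 0 0 0"

```text
time_s: 3.5
tcp_pos: [420.5, 79.7, 90.0]
ee_rot: [0.996, -0.091, -0.002, -0.0]
wrist_force: [0.6, -0.5, 0.1]
finger_gap: 0.003
grip_force: 0.0
```

```bash
python3 go.py 422 81 47 0
python3 - <<'E'
from h import *
f=arm.grab_frame("side");cv2.imwrite("pics/s1.png",cv2.resize(f["img"][110:270,180:380,::-1],(750,600),interpolation=3))
f=arm.grab_frame("top")
E
```

```text
3.5 [420.5  79.7  90. ] [ 0.6 -0.5  0.1]
[0.143, -0.155, 4.303, 0.0, 0.003, 0.001]
```

View pics/s1.png

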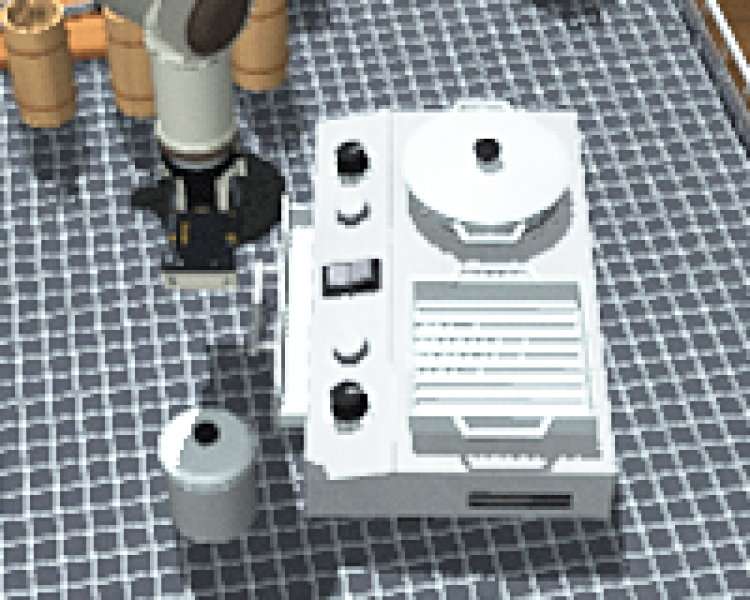

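The side crop shows the gripper body at (200,270), clear of the tray bar at (260,300) and the canister at (210,470). I'll descend and approach the bar.

Emit:
apply_moves --pt "0.1 -0.2 2.2 0 0 0" --pt "0.1 -0.2 4.3 0 0 0" --pt "0.1 -0.2 4.3 0 0 0" --pt "1 -0.2 4.3 0 0 0" --pt "2 -0.2 4.3 0 0 0" --pt "2.5 -0.2 4.3 0 0 0" --pt "3 -0.2 4.3 0 0 0" --pt "3.5 -0.2 4.3 0 0 0" --pt "4 -0.2 4.3 0 0 0" --pt "4.5 -0.2 4.3 0 0 0" --pt "5 -0.2 4.3 0 0 0"

```text
time_s: 4.52
tcp_pos: [471.5, 72.0, 47.6]
ee_rot: [0.996, -0.091, -0.0, 0.0]
wrist_force: [-0.7, 0.6, -0.9]
finger_gap: 0.005
grip_force: 0.0
```

Emit:
apply_moves --pt "0.3 0 0 0 0 0" --pt "0.6 0 0 0 0 0" --pt "0.9 0 0 0 0 0" --pt "1.2 0 0 0 0 0"

```text
time_s: 4.85
tcp_pos: [482.4, 70.1, 47.3]
ee_rot: [0.996, -0.091, -0.001, 0.0]
wrist_force: [-2.3, -0.1, 1.7]
finger_gap: 0.005
grip_force: 1.1
```

Run:
```python
from h import *
f=arm.grab_frame("side");g=f["img"][140:240,210:340,::-1]
h=arm.grab_frame("top")["img"][140:240,170:300,::-1]
cv2.imwrite("pics/s2.png",np.vstack([cv2.resize(v,(390,300),interpolation=3) for v in(g,h)]))
print(np.round(arm.state()["wrist_force"],1))
```

```text
[-0.3 -0.9 -0.3]
```

View pics/s2.png

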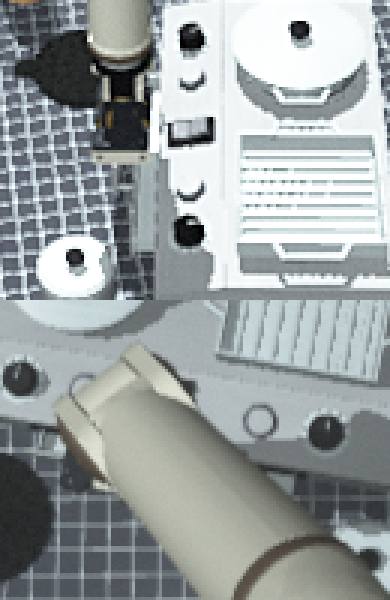

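The tray is partly in, with the finger on the bar at about (130,155). The wrist force is still about 2 N, so I'll keep pushing in small steps until the stop.

Emit:
apply_moves --pt "0.2 0 0 0 0 0" --pt "0.4 0 0 0 0 0" --pt "0.4 0 0 0 0 0"

```text
time_s: 5.2
tcp_pos: [486.8, 69.2, 47.4]
ee_rot: [0.996, -0.091, -0.0, 0.0]
wrist_force: [-1.5, -0.2, 0.4]
finger_gap: 0.006
grip_force: 0.8
```

Emit:
apply_moves --pt "0.2 0 0 0 0 0" --pt "0.4 0 0 0 0 0" --pt "0.4 0 0 0 0 0"

```text
time_s: 5.45
tcp_pos: [491.2, 68.4, 47.6]
ee_rot: [0.996, -0.092, 0.0, -0.0]
wrist_force: [-1.3, 0.2, -1.3]
finger_gap: 0.006
grip_force: 0.8
```

Emit:
apply_moves --pt "0.1 0 0 0 0 0" --pt "0.2 0 0 0 0 0" --pt "0.3 0 0 0 0 0" --pt "0.3 0 0 0 0 0"

```text
time_s: 5.78
tcp_pos: [494.0, 67.9, 47.5]
ee_rot: [0.996, -0.092, 0.0, -0.0]
wrist_force: [-1.8, 0.9, -2.1]
finger_gap: 0.008
grip_force: 0.8
```

Emit:
apply_moves --pt "0.1 0 0 0 0 0" --pt "0.2 0 0 0 0 0" --pt "0.3 0 0 0 0 0" --pt "0.3 0 0 0 0 0"

```text
time_s: 6.12
tcp_pos: [497.0, 67.4, 47.6]
ee_rot: [0.996, -0.092, 0.0, -0.0]
wrist_force: [-2.2, 0.7, -0.6]
finger_gap: 0.003
grip_force: 0.8
```

Emit:
apply_moves --pt "0.1 0 0 0 0 0" --pt "0.2 0 0 0 0 0" --pt "0.3 0 0 0 0 0" --pt "0.3 0 0 0 0 0"

```text
time_s: 6.45
tcp_pos: [500.0, 66.8, 47.6]
ee_rot: [0.996, -0.092, 0.0, -0.0]
wrist_force: [-2.2, 1.0, -0.5]
finger_gap: 0.003
grip_force: 0.8
```

Run:
```python
from h import *
f=arm.grab_frame("side");g=f["img"][130:250,220:320,::-1]
cv2.imwrite("pics/s3.png",cv2.resize(g,(500,600),interpolation=3))
```

```text
(no output)
```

View pics/s3.png

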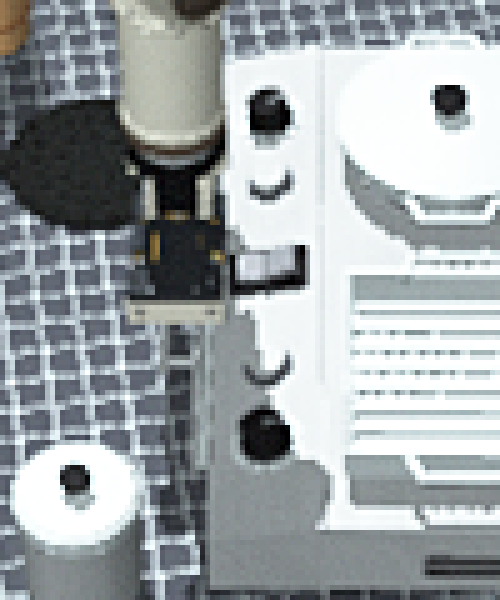

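The tray front still stands a few mm out, at column 205 against the hob front at 212. The hob itself has not moved. I'll keep pushing.

Emit:
apply_moves --pt "0.1 0 0 0 0 0" --pt "0.2 0 0 0 0 0" --pt "0.3 0 0 0 0 0" --pt "0.3 0 0 0 0 0"

```text
time_s: 6.83
tcp_pos: [502.8, 66.3, 47.5]
ee_rot: [0.996, -0.092, 0.0, -0.0]
wrist_force: [-0.8, -0.5, -0.8]
finger_gap: 0.002
grip_force: 0.8
```

Emit:
apply_moves --pt "0.1 0 0 0 0 0" --pt "0.2 0 0 0 0 0" --pt "0.3 0 0 0 0 0" --pt "0.3 0 0 0 0 0"

```text
time_s: 7.17
tcp_pos: [505.8, 65.7, 47.6]
ee_rot: [0.996, -0.092, 0.0, -0.0]
wrist_force: [-2.1, 0.1, -1.0]
finger_gap: 0.004
grip_force: 0.8
```

Emit:
apply_moves --pt "0.1 0 0 0 0 0" --pt "0.2 0 0 0 0 0" --pt "0.2 0 0 0 0 0"

```text
time_s: 7.42
tcp_pos: [507.8, 65.4, 47.6]
ee_rot: [0.996, -0.092, 0.0, -0.0]
wrist_force: [-1.7, 0.3, -1.1]
finger_gap: 0.006
grip_force: 0.8
```

Emit:
apply_moves --pt "0.1 0 0 0 0 0" --pt "0.2 0 0 0 0 0" --pt "0.2 0 0 0 0 0"

```text
time_s: 7.67
tcp_pos: [509.6, 65.0, 47.5]
ee_rot: [0.996, -0.092, 0.0, -0.0]
wrist_force: [-1.4, 0.8, -1.2]
finger_gap: 0.007
grip_force: 1.0
```

Run:
```python
from h import *
f=arm.grab_frame("side");g=f["img"][130:250,220:320,::-1]
h=arm.grab_frame("top")["img"][160:240,180:280,::-1]
cv2.imwrite("pics/s4.png",np.hstack([cv2.resize(g,(400,480),interpolation=3),cv2.resize(h[:, :66],(396,480),interpolation=3)]))
```

```text
(no output)
```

View pics/s4.png

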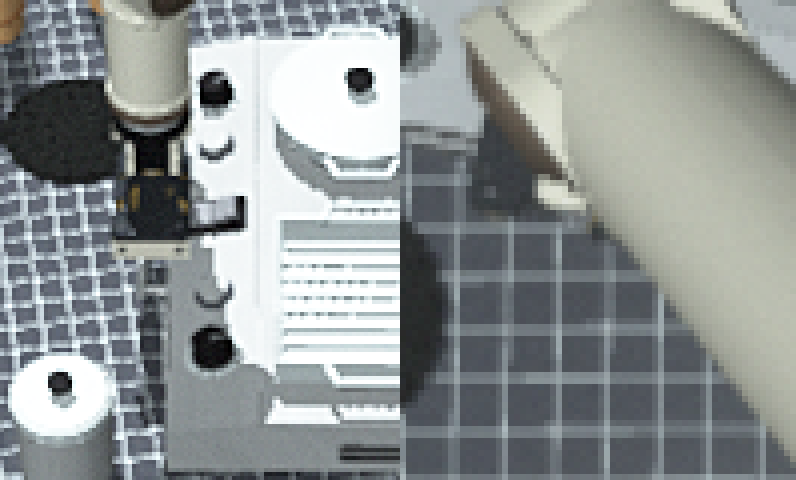

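The tray front is now almost flush with the hob front (column about 167). I'll go on until the firm stop shows in the force reading.

Emit:
apply_moves --pt "0.1 0 0 0 0 0" --pt "0.2 0 0 0 0 0" --pt "0.2 0 0 0 0 0"

```text
time_s: 8.02
tcp_pos: [510.0, 65.0, 47.2]
ee_rot: [0.996, -0.091, -0.001, 0.0]
wrist_force: [-5.3, 1.1, 1.5]
finger_gap: 0.007
grip_force: 2.8
```

Emit:
apply_moves --pt "0.1 0 0 0 0 0" --pt "0.2 0 0 0 0 0" --pt "0.2 0 0 0 0 0" --pt "-1 0 0 0 0 0" --pt "-3 0 0 0 0 0" --pt "-5 0 0 0 0 0" --pt "-5 0 -3 0 0 0" --pt "-5 0 -7 0 0 0" --pt "-5 0 -11 0 0 0" --pt "-5 0 -13 0 0 0" --pt "-5 0 -13 0 0 0"

```text
time_s: 8.93
tcp_pos: [467.0, 74.5, 182.9]
ee_rot: [0.996, -0.091, 0.006, -0.0]
wrist_force: [0.6, -0.1, 0.2]
finger_gap: -0.001
grip_force: 0.0
```

```bash
cat > hobp.py <<'E'
from go import *
from fit import pan
import sys
# hob-y, slope offset s, list of tip heights above panel
y,s=float(sys.argv[1]),float(sys.argv[2]);X0,Y0=672.7,34.2;t=np.deg2rad(12)
n=np.array([-np.sin(t),0,np.cos(t)]);d=np.array([np.cos(t),0,np.sin(t)])
st=arm.state();print(st["time_s"],np.round(st["tcp_pos"],1),np.round(st["wrist_force"],1))
R=Ro.from_euler("z",YAW)
for h in map(float,sys.argv[3:]):
    P=np.array([-105.5,y,pan(-105.5)])+s*d+(h+25)*n
    P=R.apply(P)+[X0,Y0,0];print(h,P.round(1),delta(P,t,st))
E
python3 hobp.py 0 14 60 20 11
python3 - <<'E'
from fit import *
f=arm.grab_frame("side");t=arm.grab_frame("top")
cv2.imwrite("pics/t5.png",np.hstack([cv2.resize(t["img"][110:230,150:310,::-1],(400,300),interpolation=3),cv2.resize(f["img"][130:250,220:380,::-1],(400,300),interpolation=3)]))
E
```

```text
8.9333 [467.   74.5 182.9] [ 0.6 -0.1  0.2]
60.0 [565.   54.1 166.5] [9.992, 0.225, 1.753, -0.002, 0.198, -0.0]
20.0 [573.2  52.6 127.4] [10.78, 0.231, 5.675, -0.002, 0.198, -0.0]
11.0 [575.1  52.3 118.5] [10.957, 0.233, 6.557, -0.002, 0.198, -0.0]
```

View pics/t5.png

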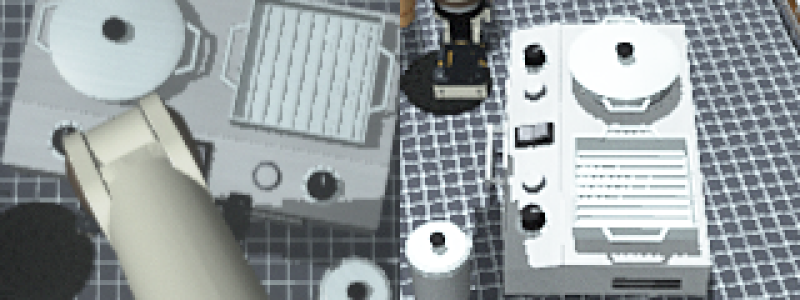

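The tray front is flush with the hob (column about 508 on the right half), only the bar at (492,150) stands out, and the hob is unmoved. Next is the rocker.

Emit:
apply_moves --pt "3.3 0.1 0.6 0 0.1 0" --pt "6.6 0.2 1.2 0 0.198 0" --pt "10 0.2 1.8 0 0.198 0" --pt "10 0.2 1.8 0 0.198 0" --pt "10.4 0.2 3.7 0 0.198 0" --pt "10.8 0.2 5.3 0 0.198 0" --pt "10.8 0.2 5.3 0 0.198 0"

```text
time_s: 9.62
tcp_pos: [565.8, 51.3, 120.2]
ee_rot: [0.991, -0.091, 0.095, 0.009]
wrist_force: [-0.6, -0.4, -0.3]
finger_gap: 0.003
grip_force: 0.0
```

```bash
python3 hobp.py 0 14 20 16 13 11
```

```text
9.6167 [565.8  51.3 120.2] [-0.6 -0.4 -0.3]
20.0 [573.2  52.6 127.4] [0.83, -0.263, -0.572, 0.001, 0.018, -0.0]
16.0 [574.   52.5 123.4] [0.837, -0.264, -0.173, 0.001, 0.018, -0.0]
13.0 [574.7  52.3 120.5] [0.842, -0.264, 0.127, 0.001, 0.018, -0.0]
11.0 [575.1  52.3 118.5] [0.846, -0.264, 0.327, 0.001, 0.018, -0.0]
```

Emit:
apply_moves --pt "0 0 -0.8 0 0.018 0" --pt "0.8 -0.26 -0.8 0 0.018 0" --pt "0.8 -0.26 -0.8 0 0.018 0" --pt "0.8 -0.26 -0.8 0 0.018 0"

```text
time_s: 9.95
tcp_pos: [576.0, 53.9, 135.5]
ee_rot: [0.99, -0.091, 0.109, 0.01]
wrist_force: [0.5, -0.0, -0.2]
finger_gap: 0.001
grip_force: 0.0
```

```bash
python3 hobp.py 0 14 20 16 13 11
```

```text
9.95 [576.   53.9 135.5] [ 0.5 -0.  -0.2]
20.0 [573.2  52.6 127.4] [-0.418, 0.178, 0.743, -0.001, -0.009, -0.0]
16.0 [574.   52.5 123.4] [-0.422, 0.178, 1.143, -0.001, -0.009, -0.0]
13.0 [574.7  52.3 120.5] [-0.425, 0.178, 1.443, -0.001, -0.009, -0.0]
11.0 [575.1  52.3 118.5] [-0.427, 0.179, 1.643, -0.001, -0.009, -0.0]
```

Emit:
apply_moves --pt "-0.4 0.2 0.4 0 -0.009 0" --pt "-0.4 0.2 0.4 0 -0.009 0" --pt "-0.4 0.2 0.4 0 -0.009 0" --pt "-0.4 0.2 0.4 0 -0.009 0"

```text
time_s: 10.28
tcp_pos: [571.2, 51.9, 129.1]
ee_rot: [0.99, -0.091, 0.103, 0.01]
wrist_force: [-0.3, -0.1, 0.1]
finger_gap: 0.004
grip_force: 0.0
```

```bash
python3 hobp.py 0 14 20 16 13 11
```

```text
10.2833 [571.2  51.9 129.1] [-0.3 -0.1  0.1]
20.0 [573.2  52.6 127.4] [0.149, -0.104, 0.211, 0.0, 0.003, -0.0]
16.0 [574.   52.5 123.4] [0.15, -0.104, 0.611, 0.0, 0.003, -0.0]
13.0 [574.7  52.3 120.5] [0.151, -0.104, 0.911, 0.0, 0.003, -0.0]
11.0 [575.1  52.3 118.5] [0.152, -0.104, 1.111, 0.0, 0.003, -0.0]
```

Settled within 2 mm. I'll press down slowly.

Emit:
apply_moves --pt "0.2 -0.1 0.2 0 0.003 0" --pt "0.2 -0.1 0.4 0 0.003 0" --pt "0.2 -0.1 0.6 0 0.003 0" --pt "0.2 -0.1 0.7 0 0.003 0" --pt "0.2 -0.1 0.7 0 0.003 0"

```text
time_s: 10.7
tcp_pos: [574.7, 52.5, 122.3]
ee_rot: [0.99, -0.091, 0.104, 0.01]
wrist_force: [0.2, -0.3, -0.1]
finger_gap: 0.008
grip_force: 0.0
```

```bash
python3 hobp.py 0 14 16 13 11 10
```

```text
10.7 [574.7  52.5 122.3] [ 0.2 -0.3 -0.1]
16.0 [574.   52.5 123.4] [-0.036, 0.017, -0.122, 0.0, 0.0, -0.0]
13.0 [574.7  52.3 120.5] [-0.036, 0.017, 0.178, 0.0, 0.0, -0.0]
11.0 [575.1  52.3 118.5] [-0.036, 0.017, 0.378, 0.0, 0.0, -0.0]
10.0 [575.3  52.2 117.6] [-0.036, 0.017, 0.478, 0.0, 0.0, -0.0]
```

Emit:
apply_moves --pt "0 0 0.1 0 0 0" --pt "0 0 0.2 0 0 0" --pt "0 0 0.3 0 0 0" --pt "0 0 0.3 0 0 0"

```text
time_s: 11.03
tcp_pos: [575.4, 52.3, 119.6]
ee_rot: [0.99, -0.091, 0.104, 0.01]
wrist_force: [-0.8, -0.2, 0.1]
finger_gap: 0.006
grip_force: 0.0
```

Emit:
apply_moves --pt "0 0 0.1 0 0 0" --pt "0 0 0.2 0 0 0" --pt "0 0 0.2 0 0 0"

```text
time_s: 11.28
tcp_pos: [575.8, 52.3, 117.7]
ee_rot: [0.99, -0.091, 0.104, 0.01]
wrist_force: [0.6, 0.2, -0.3]
finger_gap: 0.005
grip_force: 0.0
```

Run:
```python
from fit import *
f=arm.grab_frame("side");t=arm.grab_frame("top")
cv2.imwrite("pics/t6.png",np.hstack([cv2.resize(t["img"][150:200,200:265,::-1],(390,300),interpolation=3),cv2.resize(f["img"][150:220,240:331,::-1],(390,300),interpolation=3)]))
s=arm.state();print(np.round(s["wrist_force"],1),np.round(s["tcp_pos"],1))
```

```text
[0.9 0.4 0.2] [575.9  52.3 117.8]
```

View pics/t6.png

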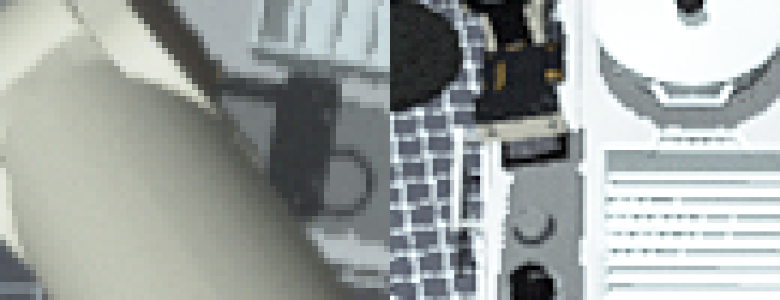

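The gripper tip sits over the rocker's far side, at about (520,135) in the right half, and there is no contact force yet. I'll keep going down gently.

Emit:
apply_moves --pt "0 0 0.1 0 0 0" --pt "0 0 0.2 0 0 0" --pt "0 0 0.2 0 0 0"

```text
time_s: 11.63
tcp_pos: [576.2, 52.2, 115.7]
ee_rot: [0.99, -0.091, 0.104, 0.01]
wrist_force: [0.7, -0.6, 0.3]
finger_gap: 0.006
grip_force: 0.0
```

Run:
```python
from fit import *
print(arm.nose_length)
f=arm.grab_frame("side");t=arm.grab_frame("top")
for q in("right_button_top","mains_far","tray_bar","hob"):
  for v in(f,t):print(q,[(np.round(d["at"]).tolist(),round(d["score"],2)) for d in arm.find_in(v,q)][:2])
s=arm.state();R=Ro.from_quat(s["ee_rot"]).as_matrix();tip=s["tcp_pos"]+25*R[:,2];print("tip",tip.round(1),R[:,2].round(3))
L=Ro.from_euler("z",.183).apply(tip-[672.7,34.2,0]);print(L.round(1))
```

```text
25.0
right_button_top [([546.0, -50.0, 88.0], 0.55), ([450.0, 286.0, 5.0], 0.54)]
right_button_top [([534.0, -117.0, 103.0], 0.54), ([545.0, -47.0, 93.0], 0.36)]
mains_far [([505.0, 472.0, 43.0], 0.62), ([567.0, 46.0, 90.0], 0.36)]
mains_far []
tray_bar [([508.0, 36.0, 41.0], 0.61)]
tray_bar []
hob [([626.0, -105.0, 87.0], 0.59)]
hob []
tip [581.5  51.3  91.5] [ 0.205 -0.038 -0.978]
[-92.8   0.2  91.5]
```

Emit:
apply_moves --pt "0 0 0.1 0 0 0" --pt "0 0 0.15 0 0 0" --pt "0 0 0.15 0 0 0"

```text
time_s: 12.38
tcp_pos: [576.6, 52.2, 114.3]
ee_rot: [0.99, -0.091, 0.104, 0.01]
wrist_force: [-0.1, 0.0, -0.4]
finger_gap: 0.007
grip_force: 0.0
```

Run:
```python
from fit import *
f=arm.grab_frame("side");t=arm.grab_frame("top")
s=arm.state();R=Ro.from_quat(s["ee_rot"]).as_matrix();p=s["tcp_pos"]
print(np.round(s["wrist_force"],1),np.round(p,1))
c=lambda q:(( q[0]-240)*390/91+390,(q[1]-150)*300/70)
for n,l in dict(tcp=(0,0,0),tip=(0,0,25),e1=(37,95,-41),e2=(-37,95,-41),e3=(37,95,-80),f=(0,19,25)).items():
  q=px(f,p+R@np.array(l));print(n,q.round(1),np.round(c(q)),px(t,p+R@np.array(l)).round(1))
X0=np.array([672.7,34.2,0]);Q=Ro.from_euler("z",-.183)
for n,l in dict(farmid=(-95,0,95),farend=(-82,0,100),nearend=(-129,0,86)).items():
  q=px(f,Q.apply(l)+X0);print(n,q.round(1),np.round(c(q)))
cv2.imwrite("pics/s7raw.png",f["img"][:,:,::-1])
a=f["img"][168:200,255:295].mean(2).astype(int)
for r in range(0,32): print(168+r,' '.join(f"{v:3d}" for v in a[r]))
```

```text
[ 0.  -1.2  0.1] [576.6  52.2 114.4]
tcp [275.5 178.5] [542. 122.] [227.6 170.3]
tip [276.8 182.7] [548. 140.] [228.4 170.5]
e1 [282.8 188.1] [573. 163.] [257.6 163.6]
e2 [263.4 190.8] [490. 175.] [253.6 186.5]
e3 [280.7 181. ] [564. 133.] [257.4 163. ]
f [276.8 186.3] [548. 155.] [233.9 171.5]
farmid [276.2 181.9] [545. 137.]
farend [279.5 181. ] [559. 133.]
nearend [267.6 183.4] [508. 143.]
168  68 109  94 170 202  99  88  25  31  34  79  97  27  34  32  35  27  32  34  38  31  54 109 126  77  97 219 254 235 226 247 243 243 250 235 125 143 148 150 150
169 147 130 126 205 241 154 119  28  36  38  87  96  28  32  34  31  29  32  29  33  32  35 103 107  72 144 225 252 234 223 247 243 243 247 240 178 136 144 146 147
170 203 152 150 213 254 209  95  52  35  52  85  82  30  34  28  35  27  34  37  37  41  35  40  35 145 229 244 249 236 227 246 243 244 244 250 237 130 143 143 145
171 103  99  94  87 171 212  96  58  28  48  63  53  28  33  40  37  36  32  30  34  27  30  18  58 210 255 250 247 243 240 246 244 244 244 246 242 178 136 141 145
172 106 108 106  98 163 187  65  36  27  33  39 
[... 3843 characters left out ...]
 125 213 253 246 248 241 236 254 253 250 250
196 253 166  78 142 184 187 220 254 245 245 246 238 177 137 149 154 151 152 150 150 153 152 150 149 149 149 156 150 147 123 213 253 247 249 242 188 146 190 231 203
197 254 160  47  96  98  98 168 238 247 245 245 248 216 138 146 154 155 156 149 145 147 145 154 149 149 148 159 154 141 124 211 254 247 248 243 222 237 254 255 255
198 254 153  63 116 103 115 178 240 247 245 247 241 176 137 152 143 144 153 159 153 152 152 153 147 149 147 152 151 144 124 218 254 248 249 239 247 255 255 255 255
199 254 157  56 118 122 120 183 239 248 245 248 251 220 141 153 139 138 157 163 157 151 140 142 152 151 147 152 156 142 124 217 254 246 249 240 234 253 250 250 250
```

Run:
```python
from fit import *
f=arm.grab_frame("side");t=arm.grab_frame("top")
R=Ro.from_quat([.996,-.092,0,0]).as_matrix();p=np.array([509.6,65,47.5])
for l in [(x,y,z) for y in(-95,95,38,19) for x in(-37,37) for z in(-41,-70)]+[(0,0,0),(0,0,25),(0,19,25)]:
  print(l,px(f,p+R@np.array(l,float)).round(1),px(t,p+R@np.array(l,float)).round(1))
# bar at end position in this fit, home -184 / at -156
Q=Ro.from_euler("z",-.183)
for xx in(-184,-156):print(xx,[px(v,Q.apply([xx,-65,34])+[672.7,34.2,0]).round(1) for v in(f,t)],[px(v,Q.apply([xx,65,34])+[672.7,34.2,0]).round(1) for v in(f,t)])
a=f["img"][192:216,235:270].mean(2).astype(int)
for r in range(24): print(192+r,' '.join(f"{v:3d}" for v in a[r]))
```

```text
(-37, -95, -41) [250.  165.9] [194.1 197.4]
(-37, -95, -70) [249.8 160.8] [192.7 196. ]
(37, -95, -41) [268.1 166. ] [198.5 176.1]
(37, -95, -70) [268.  160.9] [197.3 174.1]
(-37, 95, -41) [247.9 200.9] [250.2 207.5]
(-37, 95, -70) [247.5 195.8] [250.1 206.3]
(37, 95, -41) [267.2 201. ] [254.1 185.9]
(37, 95, -70) [267.1 196. ] [254.2 184.2]
(-37, 38, -41) [248.6 189.9] [233.3 204.5]
(-37, 38, -70) [248.2 184.8] [232.8 203.2]
(37, 38, -41) [267.4 190. ] [237.4 183. ]
(37, 38, -70) [267.4 184.9] [237.1 181.2]
(-37, 19, -41) [248.8 186.3] [227.7 203.5]
(-37, 19, -70) [248.5 181.3] [227.1 202.1]
(37, 19, -41) [267.5 186.4] [231.8 182. ]
(37, 19, -70) [267.4 181.3] [231.4 180.2]
(0, 0, 0) [258.6 189.8] [225.  193.8]
(0, 0, 25) [258.8 193.9] [225.5 195. ]
(0, 19, 25) [258.6 197.4] [230.8 196. ]
-184 [array([253.6, 204.3]), array([242.9, 202.8])] [array([254.8, 180.5]), array([206.2, 196.2])]
-156 [array([260.7, 204.3]), array([244.3, 195. ])] [array([261.5, 180.5]), array([207.7, 188.5])]
192 191 143 164 145 133 149 207 232 180 183 200 163 162 201 255 236  95  97  87 193 253 200  52  60  
[... 2654 characters left out ...]
  90 103 110 111 103 119 202 210  99 109 110 106 100 181 211  98  91  50  64  73  37 214 248 229 250 253 241 138 148 157 152
212 108 102 187 210  98 105 109 115 105  97 180 211  95 103 104 103 100 161 206 158 114  70 116 123  68 203 236 221 252 252 217 148 154 153 112
213 110 103 168 202 119 104 105 108 102  95 175 213 143 173 161 136 153 180 232 240 139  88 164 185 118 254 255 217 254 238 132 151 149 101  17
214 102  99 117 174 179 145 181 166 130 145 221 244 189 222 199 162 191 212 245 247  91  62  89 103  86 230 253 221 254 241 136 154 120  21  10
215 156 157 140 220 241 193 220 202 160 182 248 249 146  93 100  99 101  95 176 209 101 113 116 110  94 224 254 234 253 242 136 156 127  29  13
```

The arm and the camera agree in x and y. The tray stop position shows the finger passed over the bar and pushed the tray's front panel, so the real fingertip is about 17 mm higher than nominal when shut. That explains why nothing has touched yet, so I'll keep descending slowly.

Emit:
apply_moves --pt "0 0 0.15 0 0 0" --pt "0 0 0.3 0 0 0" --pt "0 0 0.45 0 0 0" --pt "0 0 0.45 0 0 0"

```text
time_s: 12.92
tcp_pos: [577.3, 51.9, 109.6]
ee_rot: [0.99, -0.091, 0.104, 0.01]
wrist_force: [-0.1, -0.6, 0.3]
finger_gap: 0.007
grip_force: 0.0
```

Emit:
apply_moves --pt "0 0 0.1 0 0 0" --pt "0 0 0.2 0 0 0" --pt "0 0 0.3 0 0 0" --pt "0 0 0.3 0 0 0"

```text
time_s: 13.25
tcp_pos: [578.1, 51.9, 106.9]
ee_rot: [0.99, -0.091, 0.104, 0.01]
wrist_force: [0.2, 0.0, -0.2]
finger_gap: 0.002
grip_force: 0.0
```

Emit:
apply_moves --pt "0 0 0.1 0 0 0" --pt "0 0 0.2 0 0 0" --pt "0 0 0.3 0 0 0" --pt "0 0 0.3 0 0 0"

```text
time_s: 13.58
tcp_pos: [578.7, 51.8, 104.0]
ee_rot: [0.99, -0.091, 0.104, 0.01]
wrist_force: [-0.3, -1.8, 0.4]
finger_gap: 0.004
grip_force: 0.0
```

Emit:
apply_moves --pt "0 0 0.1 0 0 0" --pt "0 0 0.2 0 0 0" --pt "0 0 0.2 0 0 0"

```text
time_s: 13.83
tcp_pos: [579.1, 51.7, 102.0]
ee_rot: [0.99, -0.091, 0.104, 0.01]
wrist_force: [0.6, -0.2, 0.1]
finger_gap: 0.004
grip_force: 0.0
```

Emit:
apply_moves --pt "0 0 0.1 0 0 0" --pt "0 0 0.2 0 0 0" --pt "0 0 0.2 0 0 0"

```text
time_s: 14.08
tcp_pos: [579.5, 51.6, 100.1]
ee_rot: [0.99, -0.091, 0.104, 0.01]
wrist_force: [-0.1, -0.1, 0.2]
finger_gap: 0.003
grip_force: 0.0
```

Run:
```python
from fit import *
f=arm.grab_frame("side");t=arm.grab_frame("top")
s=arm.state();R=Ro.from_quat(s["ee_rot"]).as_matrix();p=s["tcp_pos"]
for l in [(0,0,0),(0,0,25),(0,19,25),(0,19,6),(37,95,-41),(-37,95,-41)]:print(l,px(f,p+R@np.array(l,float)).round(1))
g=f["img"][140:215,235:310,::-1]; i=cv2.imread("pics/s7raw.png")[140:215,235:310]; h=t["img"][140:215,190:265,::-1]
cv2.imwrite("pics/v10.png",np.hstack([cv2.resize(g,(600,600),interpolation=cv2.INTER_CUBIC),np.vstack([cv2.resize(h,(200,300),interpolation=3),cv2.resize(i,(200,300),interpolation=3)])]))
```

```text
(0, 0, 0) [276.3 180.9]
(0, 0, 25) [277.6 185.2]
(0, 19, 25) [277.6 188.7]
(0, 19, 6) [276.6 185.5]
(37, 95, -41) [283.6 190.7]
(-37, 95, -41) [264.3 193.3]
```

View pics/v10.png

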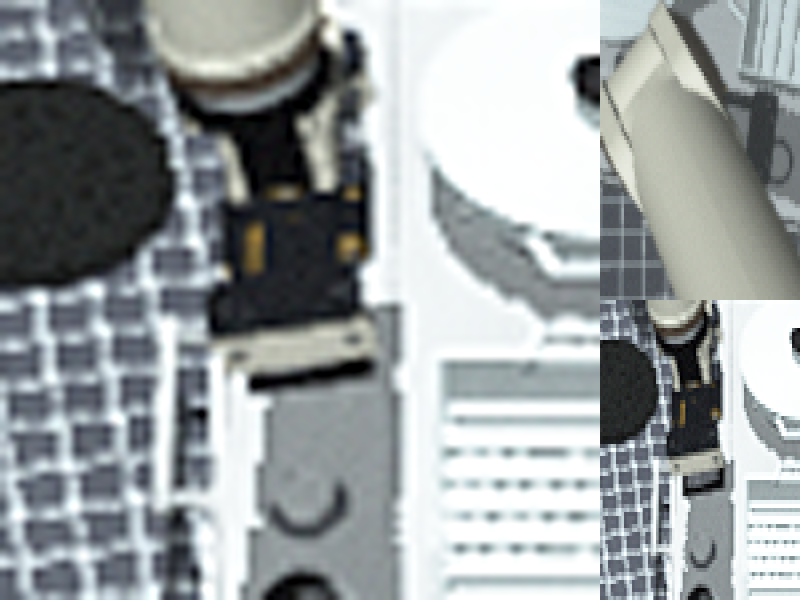

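The view shows the gripper squarely over the rocker at (310,375) in the large crop, with the fingers hidden behind its body. The rocker is visible just below it and nothing is touching. I'll continue down slowly.

Emit:
apply_moves --pt "0 0 0.1 0 0 0" --pt "0 0 0.2 0 0 0" --pt "0 0 0.3 0 0 0" --pt "0 0 0.3 0 0 0"

```text
time_s: 14.52
tcp_pos: [580.3, 51.5, 97.2]
ee_rot: [0.99, -0.091, 0.104, 0.01]
wrist_force: [0.8, -0.3, 0.2]
finger_gap: 0.001
grip_force: 0.2
```

Emit:
apply_moves --pt "0 0 0.1 0 0 0" --pt "0 0 0.2 0 0 0" --pt "0 0 0.2 0 0 0"

```text
time_s: 14.77
tcp_pos: [581.0, 51.4, 95.5]
ee_rot: [0.99, -0.091, 0.105, 0.01]
wrist_force: [-0.4, 0.4, 1.4]
finger_gap: 0.006
grip_force: 0.4
```

Emit:
apply_moves --pt "0 0 0.1 0 0 0" --pt "0 0 0.2 0 0 0" --pt "0 0 0.2 0 0 0"

```text
time_s: 15.02
tcp_pos: [581.2, 51.4, 93.4]
ee_rot: [0.99, -0.091, 0.104, 0.01]
wrist_force: [1.2, -0.9, 1.3]
finger_gap: 0.009
grip_force: 0.4
```

Emit:
apply_moves --pt "0 0 0.1 0 0 0" --pt "0 0 0.2 0 0 0" --pt "0 0 0.2 0 0 0"

```text
time_s: 15.27
tcp_pos: [581.5, 51.4, 91.4]
ee_rot: [0.99, -0.091, 0.104, 0.01]
wrist_force: [-0.9, -0.7, 0.6]
finger_gap: 0.004
grip_force: 0.3
```

Emit:
apply_moves --pt "0 0 0.1 0 0 0" --pt "0 0 0.2 0 0 0" --pt "0 0 0.2 0 0 0"

```text
time_s: 15.52
tcp_pos: [581.7, 51.3, 91.1]
ee_rot: [0.99, -0.091, 0.105, 0.01]
wrist_force: [-8.0, -1.7, 18.6]
finger_gap: 0.005
grip_force: 10.0
```

The firm stop is reached after about 6 mm of travel, which matches the rocker tipping on. I'll retract and move to above the right button.

Emit:
apply_moves --pt "0 0 -1 0 0 0" --pt "0 0 -3 0 0 0" --pt "0 0 -5 0 0 0" --pt "0 0 -5 0 0 0" --pt "0 0 -5 0 0 0"

```text
time_s: 15.93
tcp_pos: [572.0, 53.1, 139.3]
ee_rot: [0.99, -0.091, 0.105, 0.01]
wrist_force: [-0.1, -0.4, -0.3]
finger_gap: 0.004
grip_force: 0.0
```

```bash
python3 hobp.py -100 0 25 0 -16 -22
python3 - <<'E'
from fit import *
f=arm.grab_frame("side");t=arm.grab_frame("top")
for v in(f,t):print([(np.round(d["at"]).tolist(),round(d["score"],2)) for d in arm.find_in(v,"right_button_top")][:3])
i=cv2.imread("pics/side0.png").mean(2).astype(int)[178:192,262:286];a=f["img"][178:192,262:286].mean(2).astype(int)
for r in range(14):print(' '.join(f"{v:3d}" for v in i[r]),' | ',' '.join(f"{v:3d}" for v in a[r]))
E
```

```text
15.9333 [572.   53.1 139.3] [-0.1 -0.4 -0.3]
25.0 [540.5 -43.  129.3] [-1.518, 10.028, 0.69, -0.0, -0.002, -0.0]
0.0 [545.7 -44.  104.9] [-1.524, 10.029, 3.19, -0.0, -0.002, -0.0]
-16.0 [548.9 -44.6  89.2] [-1.528, 10.029, 4.79, -0.0, -0.002, -0.0]
-22.0 [550.2 -44.8  83.4] [-1.529, 10.029, 5.39, -0.0, -0.002, -0.0]
[]
[]
250 233 231 232 234 239 236 237 239 241 240 242 239 235 237 229 217 226 224 239 248 232 224 240  |  161 163 198 198 207 215 218 224 235 239 244 253 254 248 241 242 246 248 239 249 253 239 233 247
253 243 233 235 242 240 222 221 223 223 217 218 217 190 195 186 141  40   0 155 249 233 221 241  |  218 211 239 240 246 241 247 253 253 254 252 243 225 189 190 149  98  85   0 169 254 242 233 247
253 244 236 233 208 205 176 148 147 146 120 116 169 172 172 179 148  26   0 130 236 235 224 239  |  253 233 250 250 207 145 149 196 201 208 160  69  90 157 225 166  93  64   1 136 248 244 232 247
253 238 241 205  26 110 205 194 198 200 186 154 177 173 171 184 150  36  13 132 237 238 224 240  |  243 217 251 226  39  41  93  91  84  87  75  72 101  96  93  97 101  69   8 142 253 248 
[... 1267 characters left out ...]
 232 220 239  |  254 225 251 230  43  27  49  58  67  89  92 102 113 109 120 149 169 163 158 158 157 135 156 235
252 233 239 231 174 169 177 189 190 239 249 193 229 255 253 253 251 249 246 243 243 231 221 238  |  254 224 249 245 171  98 114 137 145 166 162 161 158 158 154 158 154 151 152 152 152 133 182 249
249 208 239 241 244 251 251 251 249 248 246 247 245 242 241 242 241 240 241 241 243 231 220 239  |  254 225 247 253 243 141 149 154 154 156 152 152 152 148 153 154 151 150 152 151 150 132 144 228
250 210 238 238 236 238 236 240 240 239 241 239 239 238 238 240 239 239 240 240 241 230 220 237  |  255 225 247 249 231 126 143 147 152 153 147 150 149 151 154 147 151 151 150 150 149 151 228 253
```

Emit:
apply_moves --pt "-0.5 3.3 0 0 0 0" --pt "-1 6.6 0 0 0 0" --pt "-1.5 10 0 0 0 0" --pt "-1.5 10 0 0 0 0" --pt "-1.5 10 1.5 0 0 0" --pt "-1.5 10 2.5 0 0 0" --pt "-1.5 10 2.5 0 0 0" --pt "-1.5 10 2.5 0 0 0"

```text
time_s: 16.8
tcp_pos: [543.3, -42.5, 109.7]
ee_rot: [0.991, -0.09, 0.103, 0.009]
wrist_force: [-0.6, 0.6, 0.3]
finger_gap: 0.008
grip_force: 0.0
```

```bash
python3 hobp.py -100 0 0 -14 -16 -22
```

```text
16.8 [543.3 -42.5 109.7] [-0.6  0.6  0.3]
0.0 [545.7 -44.  104.9] [0.155, 0.099, 0.521, -0.001, 0.002, 0.001]
-14.0 [548.5 -44.5  91.2] [0.158, 0.1, 1.921, -0.001, 0.002, 0.001]
-16.0 [548.9 -44.6  89.2] [0.159, 0.1, 2.121, -0.001, 0.002, 0.001]
-22.0 [550.2 -44.8  83.4] [0.16, 0.101, 2.721, -0.001, 0.002, 0.001]
```

Emit:
apply_moves --pt "0.2 0.1 0.3 0 0 0" --pt "0.2 0.1 0.6 0 0 0" --pt "0.2 0.1 0.9 0 0 0" --pt "0.2 0.1 1.2 0 0 0" --pt "0.2 0.1 1.5 0 0 0" --pt "0.2 0.1 1.7 0 0 0" --pt "0.2 0.1 1.8 0 0 0" --pt "0.2 0.1 1.8 0 0 0"

```text
time_s: 17.47
tcp_pos: [549.4, -45.5, 93.4]
ee_rot: [0.99, -0.091, 0.104, 0.01]
wrist_force: [0.6, 0.6, 1.0]
finger_gap: 0.003
grip_force: 0.0
```

Emit:
apply_moves --pt "0 0 0.1 0 0 0" --pt "0 0 0.2 0 0 0" --pt "0 0 0.3 0 0 0" --pt "0 0 0.4 0 0 0" --pt "0 0 0.4 0 0 0"

```text
time_s: 17.88
tcp_pos: [550.4, -45.7, 89.7]
ee_rot: [0.99, -0.091, 0.104, 0.01]
wrist_force: [1.0, 0.2, 0.6]
finger_gap: 0.003
grip_force: 0.0
```

Emit:
apply_moves --pt "0 0 0.1 0 0 0" --pt "0 0 0.2 0 0 0" --pt "0 0 0.3 0 0 0" --pt "0 0 0.3 0 0 0"

```text
time_s: 18.22
tcp_pos: [551.0, -45.8, 86.8]
ee_rot: [0.99, -0.091, 0.104, 0.01]
wrist_force: [-1.2, -0.4, 3.1]
finger_gap: 0.001
grip_force: 1.6
```

Contact is at about 3 N on the spring. I'll go on to the firm stop.

Emit:
apply_moves --pt "0 0 0.1 0 0 0" --pt "0 0 0.2 0 0 0" --pt "0 0 0.3 0 0 0" --pt "0 0 0.3 0 0 0"

```text
time_s: 18.55
tcp_pos: [551.6, -45.9, 84.6]
ee_rot: [0.99, -0.091, 0.104, 0.01]
wrist_force: [-7.0, -0.2, 13.1]
finger_gap: 0.002
grip_force: 6.8
```

Emit:
apply_moves --pt "0 0 0.05 0 0 0" --pt "0 0 0.05 0 0 0" --pt "0 0 -0.5 0 0 0" --pt "0 0 -2.5 0 0 0" --pt "0 0 -5.5 0 0 0" --pt "0 0 -9 0 0 0" --pt "0 0 -12 0 0 0" --pt "-1 3 -12 0 0 0" --pt "-1 7 -12 0 0 0" --pt "-1 11 -12 0 0 0" --pt "-1 15 -12 0 0 0" --pt "-1 15 -12 0 0 0"

```text
time_s: 19.55
tcp_pos: [487.5, -196.6, 198.7]
ee_rot: [0.99, -0.097, 0.104, 0.012]
wrist_force: [0.4, 0.0, -0.6]
finger_gap: 0.006
grip_force: 0.0
```

Emit:
apply_moves --pt "-2 4 -2 0 0 0" --pt "-4 8 -4 0 0 0" --pt "-4 12 -4 0 0 0" --pt "-4 16 -4 0 0 0" --pt "-4 16 -4 0 0 0" --pt "-4 16 -4 0 0 0"

```text
time_s: 20.05
tcp_pos: [412.5, -339.9, 229.7]
ee_rot: [0.99, -0.095, 0.105, 0.01]
wrist_force: [0.3, 0.5, 0.5]
finger_gap: 0.002
grip_force: 0.0
```

Run:
```python
from fit import *
f=arm.grab_frame("side");t=arm.grab_frame("top")
s=arm.state();print(s["time_s"],np.round(s["tcp_pos"]),np.round(s["wrist_force"],1))
i0=cv2.imread("pics/side0.png")[:,:,::-1];t0=cv2.imread("pics/top0.png")[:,:,::-1]
for n,v in(("s",f),("t",t)):
  for q in("tray_bar","right_button_top","hob","canister","ribbed_pan"):print(n,q,[(np.round(d["at"]).tolist(),round(d["score"],2)) for d in arm.find_in(v,q)][:1])
print("mean diff regions; pan & hob (side, top)")
for n,a,b,(y0,y1,x0,x1) in(("s ribbed",i0,f["img"],(185,240,285,345)),("t ribbed",t0,t["img"],(105,170,240,310)),("t round",t0,t["img"],(95,155,165,230))):
  sh=cv2.phaseCorrelate(a[y0:y1,x0:x1].mean(2),b[y0:y1,x0:x1].mean(2));print(n,np.round(sh[0],2),round(sh[1],2))
def blk(a,y0,y1,x0,x1):
  for r in a[y0:y1,x0:x1].mean(2).astype(int):print(' '.join(f"{v:3d}" for v in r))
print("rocker top before");blk(t0,163,188,218,238);print("after");blk(t["img"],163,188,218,238)
print("rocker side after");blk(f["img"],178,190,262,286)
```

```text
20.15 [ 414. -335.  229.] [-0.1 -0.9 -0.8]
s tray_bar [([510.0, 59.0, 43.0], 0.73)]
s right_button_top [([507.0, 57.0, 39.0], 0.61)]
s hob [([697.0, -102.0, 105.0], 0.73)]
s canister [([608.0, -40.0, 88.0], 0.58)]
s ribbed_pan [([697.0, -101.0, 107.0], 0.89)]
t tray_bar [([506.0, 70.0, 38.0], 0.58)]
t right_button_top []
t hob [([598.0, 49.0, 90.0], 0.84)]
t canister [([387.0, -152.0, 114.0], 0.77)]
t ribbed_pan [([524.0, -565.0, 52.0], 0.64)]
mean diff regions; pan & hob (side, top)
s ribbed [-0.03  0.03] 1.0
t ribbed [-0.  0.] 1.0
t round [ 0.01 -0.02] 0.98
rocker top before
189 188 189 190 189 190 190 190 188 177 185 178 179 183 183 170 175 172 175 176
188 186 187 189 185 154 163 175 178 190 192 191 192 192 188 178 179 179 179 184
188 188 188 189 176  81 104 123 126 149 154 159 174 177 190 191 191 189 191 190
185 185 184 184 159  59  55  59  63  64  77  90 120 124 147 152 157 178 191 189
183 183 186 177 130  66  82  90  76  64  58  62  60  60  60  68  89 145 188 189
187 186 185 175 100  66 108 128 115 108 111 121  92  87  63  57  71 123 188 190
185 186 185 175  83  76 130 135 135 
[... 3959 characters left out ...]
 138  17 132 244 241 227 244
217 206 253 222  45 136 218 204 199 201 187 185 207 213 209 221 215 144  13 132 243 241 228 242
230 201 251 227  38 111 198 188 185 189 171 166 191 186 189 214 204 127  17 130 243 241 228 242
247 200 251 223  44  54  96 102 115 119 102 106 123  80  61  62  80  68  11 129 245 240 226 242
253 221 251 226  39  20  29  45  66  60  42  54  76  33  20  12  18  17  14 128 241 240 225 243
254 219 249 225  39  15   6   1   0   0  11  23  33  23  30  54  69  65 125 204 243 237 224 243
253 216 247 218  36  21  36  41  53 125 146  74 134 186 188 205 214 206 239 254 250 237 226 241
252 218 245 236 181 173 182 193 199 246 253 200 237 255 254 254 253 252 248 246 245 235 224 242
```

Run:
```python
from fit import *
t=arm.grab_frame("top");f=arm.grab_frame("side")
Q=Ro.from_euler("z",-.183);g=lambda v,x,y,z:px(v,Q.apply([x,y,z])+[672.7,34.2,0])
t0=cv2.imread("pics/top0.png").mean(2)
for n,im in(("before",t0),("after",t["img"].mean(2))):
  for y in(-40,-20,20,40):
    xs=np.arange(-230,-140,4.);P=np.array([g(t,x,y,34) for x in xs],np.float32)
    print(n,y,cv2.remap(im.astype(np.float32),P[:,:1],P[:,1:],1).ravel().astype(int).tolist())
  for y in(-110,110):
    P=np.array([g(t,x,y,45) for x in xs],np.float32)
    print(n,"panel",y,cv2.remap(im.astype(np.float32),P[:,:1],P[:,1:],1).ravel().astype(int).tolist())
print(xs.astype(int).tolist())
```

```text
before -40 [111, 109, 90, 86, 122, 161, 132, 114, 142, 107, 88, 88, 154, 171, 190, 205, 206, 207, 204, 156, 54, 88, 162]
before -20 [108, 92, 86, 84, 126, 166, 149, 131, 106, 94, 94, 88, 156, 162, 183, 207, 209, 209, 206, 154, 48, 81, 158]
before 20 [84, 84, 82, 81, 118, 161, 141, 97, 86, 86, 86, 87, 152, 169, 187, 211, 214, 214, 214, 164, 54, 94, 159]
before 40 [81, 81, 82, 84, 127, 166, 142, 98, 86, 89, 87, 82, 155, 177, 197, 213, 214, 215, 214, 161, 50, 80, 155]
before panel -110 [88, 86, 95, 113, 104, 87, 88, 87, 89, 91, 90, 113, 157, 189, 207, 207, 208, 209, 175, 90, 61, 138, 181]
before panel 110 [122, 124, 90, 85, 83, 86, 85, 104, 121, 92, 83, 93, 167, 203, 209, 210, 210, 211, 190, 116, 57, 128, 175]
after -40 [108, 106, 88, 83, 81, 81, 82, 105, 138, 101, 84, 104, 152, 145, 109, 118, 100, 81, 79, 132, 148, 103, 157]
after -20 [106, 89, 83, 80, 82, 81, 95, 120, 103, 92, 96, 107, 151, 152, 140, 135, 118, 107, 91, 126, 130, 92, 153]
after 20 [81, 80, 80, 80, 84, 117, 103, 83, 83, 82, 82, 98, 149, 148, 101, 80, 82, 84, 85, 123, 132, 103, 156]
after 40 [79, 79, 77, 80, 117, 106, 81, 82, 85, 86, 89, 101, 151, 152, 117, 113, 115, 114, 107, 128, 128, 90, 151]
after panel -110 [84, 82, 92, 111, 102, 84, 82, 82, 85, 89, 115, 122, 96, 95, 108, 121, 127, 117, 97, 143, 136, 135, 178]
after panel 110 [119, 121, 87, 81, 82, 81, 82, 100, 118, 90, 82, 79, 80, 80, 97, 116, 95, 81, 85, 144, 129, 126, 170]
[-230, -226, -222, -218, -214, -210, -206, -202, -198, -194, -190, -186, -182, -178, -174, -170, -166, -162, -158, -154, -150, -146, -142]
```

```bash
python3 -c "
from workcell import arm
print(arm.hand_in())"
```

```text
the job is handed in; nothing more can be done
None
```

The job is handed in at about 20 s, with no verdict returned: I pushed the spill tray to its stop, tipped the mains rocker on, then pressed the right zone's button (under the ribbed pan) all the way in and released it. Top-camera brightness confirmed the tray and rocker, but full button travel rests only on the force reading (13 N), and its spring-back was not checked.

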